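# Rock the bench stone into the spring-jaw holder

### The job

Pick the big grey bench stone up off the timber board and fit it lengthways in the stone holder, ready for honing. It is too long to drop straight in: put one end down in the pocket, push it back against the spring jaw while the other end is still well raised, then rock that end down behind the fixed stop until the stone beds flat on the pocket floor, and let go. The stone is brittle, so feel your way, neither forcing nor dropping it, and leave the other things lying as they are.

Things in the scene. Friction and masses are not known exactly. Their poses are not given: they have to be found in the camera images.
- stone_center (a point): The bench stone to fit: plain grey sharp-edged block 152 (its x) x 51 (its y) x 25 (its z) mm, 0.37 to 0.5 kg, the largest stone on the board. This point is its centre, 12.5 mm above its underside. Both ends and both faces are alike. It lies flat on the wooden board, 40 mm above the bench, with at least 60 mm free to either side of its centre for the fingers.
- stone_end_a (a point): Centre of the stone's end face on its own +x side, 76 mm from its centre.
- stone_end_b (a point): Centre of the stone's end face on its own -x side, 76 mm from its centre.
- holder: Stone holder, fixed to the bench: dark steel base plate 270 x 86 mm (top 18 mm up) with a shallow pocket on it. Origin on the bench under the pocket's middle, z up, +x along its length to the spring jaw. Pocket floor 20 mm up. Side cheeks, tops 30 mm up, inner faces at y = +-27 mm, stand only at x = -70 to -35 and 35 to 75 mm: the middle is open for fingers.
- jaw_rest (a point): Fixed point where the spring jaw's upright face stands when free: holder x = 71.5, y = 0, z = 24 mm. The jaw, an aluminium bar whose top is 28 mm above the bench, slides, damped, only along holder +x (not reported), resisting with 3 N at first and 1.1 N more per mm, to a hard end after 11.5 mm (15.7 N). Behind it: two coil springs and, at x = 118 to 130 mm, a bracket 38 mm high.
- stop_mark (a point): Nominal place of the fixed stop's upright face, at holder x = -73.5, y = 0, z = 24 mm; facing the jaw. Aluminium block, top 30 mm above the bench, with a knurled screw (40 mm high) 14 mm behind the face. It was set by hand: its true face is up to 2 mm off along x (not reported). The seated stone pushes the jaw back 5 to 9 mm; passing the stop takes about 0.5 mm more.
- stone: The same bench stone as a body; origin at the centre of its underside.
- slip_stone: Small tan slip stone 100 x 34 x 12 mm lying on the board; leave alone.
- rub_block: Small tan rubbing block 45 x 30 x 28 mm on the board; leave alone.
- blade_long: Unhandled knife blade, about 290 x 34 x 4 mm, lying flat on the bench; leave alone.
- hammer: Hammer lying on the bench; leave alone.
- brush: Brush lying on the bench; leave alone.
There are look-alikes about, which are no part of the job. What is shaped like the stone but blue or red is not meant.

How it is judged:
On the way:
1. one end of the stone is down in the pocket between the cheeks and has pushed the spring jaw back (by 2 mm or more), while its other end is still raised at least 12 mm above its seated height (((x of stone_end_a in the frame of holder above 0.0745 m and z of stone_end_a in the frame of holder below 0.037 m and y of stone_end_a in the frame of holder between -0.004 and 0.004 m and z of stone_end_b in the frame of holder above 0.0445 m) or (x of stone_end_b in the frame of holder above 0.0745 m and z of stone_end_b in the frame of holder below 0.037 m and y of stone_end_b in the frame of holder between -0.004 and 0.004 m and z of stone_end_a in the frame of holder above 0.0445 m))), for 0.1 s.
At the end, for the whole second after the job is handed in: Stone flat in the pocket between stop and spring jaw: both end centres 30 to 34 mm above the bench and within 3 mm of the pocket's middle line, its centre within 4 mm of x = 2.5 mm along the holder, level within 0.03 rad, released and at rest (z of stone_end_a in the frame of holder between 0.03 and 0.034 m and y of stone_end_a in the frame of holder between -0.003 and 0.003 m and z of stone_end_b in the frame of holder between 0.03 and 0.034 m and y of stone_end_b in the frame of holder between -0.003 and 0.003 m and x of stone_center in the frame of holder between -0.0015 and 0.0065 m and angle between the z axis of stone_center and the z axis of holder, either way round below 0.03 rad and linear speed of stone below 0.01 m/s); the robot touches nothing.
It fails at once if the stone is rammed against the spring jaw: over 30 N between them (contact force between stone and jaw_c0 above 30 N).
It fails at once if the stone is forced down on or against the fixed stop: over 30 N between them (contact force between stone and stop_c0 above 30 N).
It fails at once if the stone is dropped or forced: over 70 N in all between stone and holder (floor, cheeks, stop and jaw added up) (contact force between stone and holder above 70 N).
It fails at once if another thing on the bench is shifted by more than 20 mm (distance of any of slip_stone, rub_block, blade_long, hammer, brush from where it was at the start of the episode above 0.02 m).
It also fails if it takes over 64 s, if anything falls off the work surface, if the arm or the gripper's body presses on something with over 40 N, if the wrist force passes 120 N, or if a joint passes its speed limit or range.

### The arm

A 6-joint arm with a two-finger parallel gripper is mounted at the origin on the work surface. World frame = base frame: x ahead of the robot, y to its left, z up, the work surface at z = 0. Lengths are in m, angles in rad, forces in N, time in s.
With the tool pointing down it reaches from about 0.35 to 0.975 m from the base axis. Payload 4.9 kg.
Tool frame: the origin (TCP) lies midway between the tips of the shut fingers; the grasp point (between the pads) lies ctrl.tcp_to_grasp behind it (ctrl.tcp_to_grasp is the distance from the TCP to the grasp point, in m); z points along the fingers, y is the direction in which the jaws open and shut (so a half turn about z gives the same grasp; the last joint's range is limited). The gripper opens to 85 mm and grips with 20 to 120 N. Pads are 22 mm wide; open, the fingers measure 114 mm over their backs; the gripper's body (76 mm by 85 mm) begins 54 mm behind the grasp point. The pads swing forward as they close: fully open they stand 13 mm farther back than shut.
Start: joints at [1.005, 0.053, 1.613, -0, 1.476, -0.119], TCP at [0.27, 0.564, 0.231] pointing down, gripper open.
Joint ranges: [-3.01, 3.01], [-1.01, 2.22], [0.06, 2.58], [-1.02, 4.17], [0.09, 2.62], [-3.14, 3.14]. Speed limits (rad/s): [2.57, 2.57, 3.14, 3.14, 3.14, 3.14].

### API

Orientations are given as a rotation vector (axis times angle).
In Python, from station import ctrl, get_image, calibration, finish_job, models gives the robot as it stands.
- The arm moves only by the shell command python3 -m creep 'ROWS' [FORCE]. ROWS is JSON, a list of rows, each a list of 7 numbers: the opening, from 0 (shut) to 1 (fully open), then the shift along the tool's x, y, z in m, then the turn, a rotation vector about the tool's x, y, z in degrees. A call has 1 to 20 rows; each row shifts and turns the commanded pose from where the row before left it, along the tool's axes as they then stand; what a row does not reach is not made up. A row lasts 1/10 s, in which the tool goes at most 50 mm and 8.59 degrees, less where a joint would pass 70% of its speed; a pose out of reach is approached as far as the arm can. A call with a gripper value outside its range is refused whole. The fingers move at their own pace and stop on an object; FORCE is the grip in N (left out, the last holds). Time passes only in rows, so rows that do not move let the fingers close. It gives the time, the measured TCP pose, the force and the opening at its end, in the units of the state.
- ctrl.get_obs(): the state, without advancing time (a new reading comes with each control period).
- get_image(name): name is "side" or "top"; returns the picture (384x512x3 uint8, red, green, blue); there is no depth.
- calibration(name): a dict with "mtx" (3x3 intrinsics, pixels), "k1" (the pictures are not rectified: a ray, as slopes to the right and down, at radius r is drawn at 1 + k1 r^2 times it, then the intrinsics apply), "R" (3x3) and "t" (3): a world point X has camera coordinates R X + t. Camera axes: x right, y down, z forward; pixel columns grow to the right and rows downward; lengths in m; the calibration is good to about 2 mm. A picture is of the moment at which its call begins. calibration takes no time and is no camera call.
- finish_job(): hands the job in, once; it reports no verdict.
Trained networks look in the newest picture that a camera, given by its name, has taken for a name from the list of things; names that differ only in an ending like _2 or _b are one class to them, and where a whole thing is asked for, a point or a joint stands for the part that bears it (a point fixed in the world has none). Each returns a list of dicts, best first, with "conf" (0 to 1); they miss things now and then, are a little off and sometimes report something else, mostly with a low value. They report only what shows in the picture. A call takes as long as a camera call. They do not tell look-alikes from the thing itself.
- models.search_frame(camera, name): "extent" ([left, top, right, bottom] in pixels, round what is visible of it).
The state is a dict: "t": time; "q": joint angles; "dq": joint speeds; "effort": joint torques, N m; "tool_pos": TCP position; "tool_rot": TCP orientation; "contact_force": force on the tool from outside, world axes, zero at the start; "wrist_torque": the same for the moment, N m; "opening": finger opening in m.
Only numpy, scipy, OpenCV 4.12 (cv2) and the standard library are available. Lean on these libraries where they do the work, as an engineer would, in place of code of your own. Each camera call takes 0.05 s, during which the arm holds its last target. There are 200 camera calls.

## Working session

There is one attempt and no reset: what is moved stays moved. The work goes in short steps, Python scripts to look and compute and a shell command to move; the robot and the scene stay as the last step left them, time stands still between calls to the robot, and variables do not carry over. Pictures are saved under pics/ and viewed, about 8 in all and at most 12, crops included, and the job is handed in when it is done.

```bash
ls; mkdir -p pics
python3 - <<'E'
from station import ctrl,get_image,calibration,models
import cv2,numpy as np
o=ctrl.get_obs();print({k:np.round(v,3).tolist() for k,v in o.items()},ctrl.tcp_to_grasp)
for c in("top","side"):
    im=get_image(c);cv2.imwrite(f"pics/{c}0.png",im[:,:,::-1])
    k=calibration(c);print(c,{a:np.round(b,4).tolist() for a,b in k.items()})
    for n in("stone","holder","slip_stone"):
        print(n,[(np.round(d["extent"]).tolist(),round(d["conf"],2)) for d in models.search_frame(c,n)][:4])
E
```

```text
pics
{'t': 0.0, 'q': [1.005, 0.053, 1.614, 0.0, 1.476, -0.119], 'dq': [-0.0, -0.001, -0.0, 0.001, 0.001, 0.0], 'effort': [-0.0, -39.369, -37.017, -0.0, 0.007, -0.0], 'tool_pos': [0.27, 0.563, 0.23], 'tool_rot': [-0.696, -3.063, 0.003], 'contact_force': [0.303, -0.386, -0.483], 'wrist_torque': [-0.001, 0.044, 0.023], 'opening': 0.085} 0.0187
top {'mtx': [[446.8723, 0.0, 248.9566], [0.0, 446.8723, 190.6792], [0.0, 0.0, 1.0]], 'k1': 0.0339, 'R': [[-0.0168, -0.9999, -0.0028], [-0.9839, 0.0171, -0.1781], [0.1781, -0.0003, -0.984]], 't': [-0.0017, 0.4752, 1.3492]}
stone [([182.0, 131.0, 210.0, 178.0], 0.88), ([306.0, 230.0, 334.0, 280.0], 0.64), ([148.0, 240.0, 201.0, 267.0], 0.63)]
holder [([289.0, 131.0, 344.0, 218.0], 0.9)]
slip_stone [([161.0, 128.0, 176.0, 158.0], 0.64)]
side {'mtx': [[378.9285, 0.0, 254.2994], [0.0, 378.9285, 188.7648], [0.0, 0.0, 1.0]], 'k1': -0.0991, 'R': [[0.9562, -0.2928, 0.0077], [-0.1516, -0.5174, -0.8422], [0.2506, 0.8041, -0.5391]], 't': [-0.4206, 0.1359, 1.126]}
stone [([185.0, 168.0, 210.0, 193.0], 0.88), ([257.0, 159.0, 306.0, 179.0], 0.83), ([187.0, 251.0, 248.0, 269.0], 0.75)]
holder [([260.0, 222.0, 349.0, 271.0], 0.92), ([287.0, 283.0, 393.0, 332.0], 0.25)]
slip_stone [([249.0, 193.0, 326.0, 210.0], 0.54), ([271.0, 153.0, 294.0, 161.0], 0.47), ([259.0, 160.0, 304.0, 176.0], 0.32)]
```

View pics/top0.png

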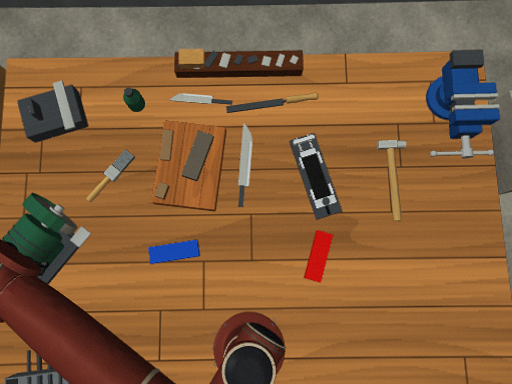

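View pics/side0.png

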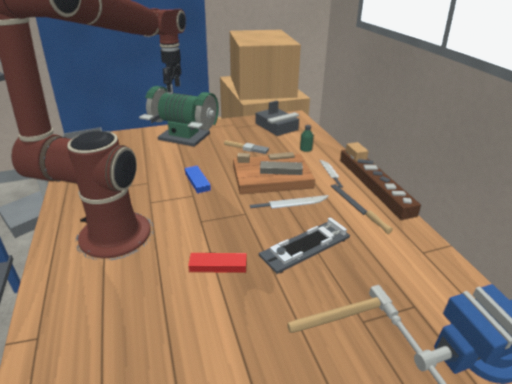

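The top view shows the grey stone at about (197,155) on the board and the holder at about (315,175). Blue and red decoys are at (174,252) and (318,256). I'll enlarge both targets.

Run:
```python
import cv2,numpy as np
t=cv2.imread("pics/top0.png");s=cv2.imread("pics/side0.png")
f=lambda im,x,y,w,h:cv2.resize(im[y:y+h,x:x+w],(400,300),interpolation=cv2.INTER_CUBIC)
a=np.hstack([f(t,145,118,88,66),f(t,255,125,124,93)])
b=np.hstack([f(s,232,145,88,66),f(s,254,212,104,78)])
cv2.imwrite("pics/c1.png",np.vstack([a,b]))
```

```text
(no output)
```

View pics/c1.png

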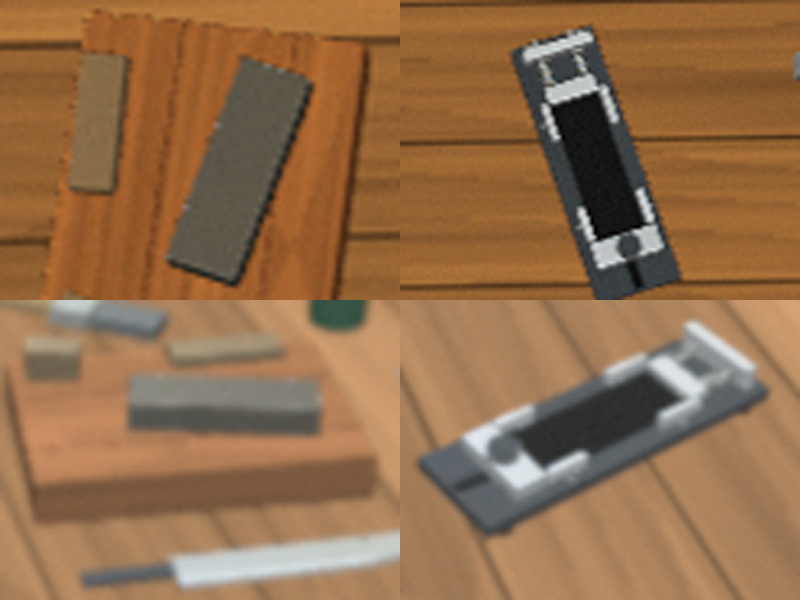

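```bash
cat > h.py <<'E'
import cv2,numpy as np
from station import ctrl,get_image,calibration,models
def proj(c,X):
    k=calibration(c);d=np.array([k["k1"],0,0,0.])
    return cv2.projectPoints(np.float64(X).reshape(-1,1,3),cv2.Rodrigues(np.array(k["R"]))[0],np.float64(k["t"]),np.array(k["mtx"]),d)[0][:,0]
def ortho(c,im,x0,y0,w,h,z,s=0.0005):
    "rows: +x downward from x0 ; cols: +y from y0"
    X,Y=np.meshgrid(x0+np.arange(int(w/s))*s,y0+np.arange(int(h/s))*s,indexing="ij")
    p=proj(c,np.stack([X,Y,0*X+z],-1)).reshape(X.shape+(2,)).astype(np.float32)
    return cv2.remap(im,p[...,0],p[...,1],cv2.INTER_CUBIC)
def ray(c,px,z):
    k=calibration(c);R=np.array(k["R"]);t=np.array(k["t"])
    u=cv2.undistortPoints(np.float64(px).reshape(-1,1,2),np.array(k["mtx"]),np.array([k["k1"],0,0,0.]))[:,0]
    d=np.c_[u,np.ones(len(u))]@R; C=-R.T@t
    return C+d*((z-C[2])/d[:,2])[:,None]
E
python3 - <<'E'
from h import *
out=[]
for c in("top","side"):
    im=cv2.imread(f"pics/{c}0.png")
    S=ray(c,[[197,155] if c=="top" else [281,167]],.065)[0];H=ray(c,[[317,174] if c=="top" else [306,245]],.02)[0]
    print(c,S.round(3),H.round(3))
    for P,z,n in((S,.065,"stone"),(H,.018,"hold")):
        w=.24 if n=="stone" else .34
        o=ortho(c,im,P[0]-w/2,P[1]-w/2,w,w,z); hsv=cv2.cvtColor(o,cv2.COLOR_BGR2HSV)
        m=((hsv[...,1]<75)).astype(np.uint8)*255
        m=cv2.morphologyEx(m,cv2.MORPH_OPEN,np.ones((9,9)))
        cs=cv2.findContours(m,0,2)[0]; cc=max(cs,key=cv2.contourArea);r=cv2.minAreaRect(cc)
        cen=P[:2]-w/2+np.array(r[0])[::-1]*.0005
        print(n,"xy",cen.round(4),"size mm",np.array(r[1])*.5,"ang",r[2])
        cv2.drawContours(o,[np.intp(cv2.boxPoints(r))],0,(0,255,0),1)
        out.append(cv2.resize(o,(400,300) if 0 else (300,300)))
cv2.imwrite("pics/o1.png",np.vstack([np.hstack(out[:2]),np.hstack(out[2:])]))
E
```

```text
top [0.586 0.15  0.065] [ 0.529 -0.227  0.02 ]
stone xy [0.5862 0.1486] size mm [ 52.68172073 153.67269897] ang 20.25646209716797
hold xy [ 0.5275 -0.2203] size mm [270.87643433  86.43108368] ang 73.24425506591797
side [0.58  0.136 0.065] [ 0.522 -0.229  0.02 ]
stone xy [0.5794 0.1344] size mm [ 89.78294373 151.45491028] ang 20.49259376525879
hold xy [ 0.5295 -0.2203] size mm [291.95233154 105.8127594 ] ang 70.77896118164062
```

View pics/o1.png

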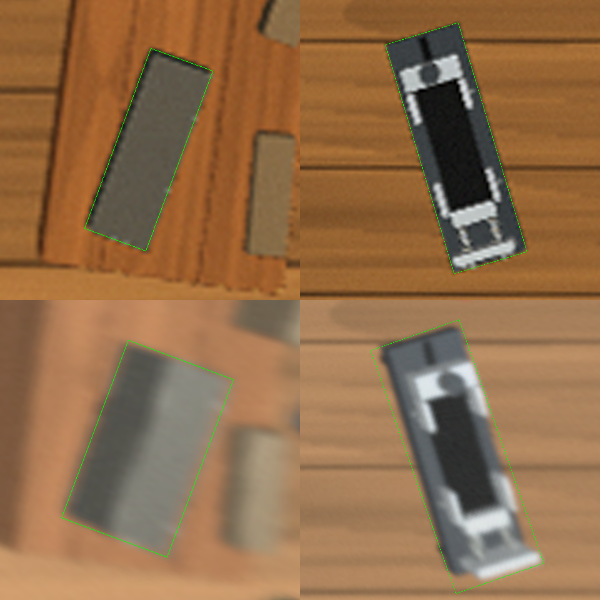

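The fit from the top camera is clean: stone at (0.586, 0.149), yaw -20.3°, and holder yaw +16.8° with the jaw at the far end. Next I'll locate the pocket origin along the holder and work out the pick moves.

```bash
cat >> h.py <<'E'
from scipy.spatial.transform import Rotation as Ro
def frame(yaw,tilt=0):
    "tool down, tool x along yaw (deg) ; tilt>0 puts +x end down"
    c,s=np.cos(np.radians(yaw)),np.sin(np.radians(yaw))
    R=np.array([[c,s,0],[s,-c,0],[0,0,-1]])
    return Ro.from_matrix(R)*Ro.from_euler("y",-tilt,degrees=True)
def delta(p,R):
    o=ctrl.get_obs();R0=Ro.from_rotvec(o["tool_rot"])
    return "shift mm now axes",(R0.inv().apply(np.array(p)-o["tool_pos"])*1e3).round(2),"in new axes",(R.inv().apply(np.array(p)-o["tool_pos"])*1e3).round(2),"turn deg",np.degrees((R0.inv()*R).as_rotvec()).round(2)
E
python3 - <<'E'
from h import *
R0=Ro.from_rotvec(ctrl.get_obs()["tool_rot"]);print(R0.as_matrix().round(3))
for y in(-20.26,159.74): print(y,delta((.5862,.1486,.15),frame(y)))
# holder aligned orthophotos
im=cv2.imread("pics/top0.png");o=np.array([.5275,-.2203]);a=np.radians(16.76);u=np.array([np.cos(a),np.sin(a)]);v=np.array([-u[1],u[0]])
xs=np.arange(-150,150,.5);ys=np.arange(-50,50,.5)
def rect(z):
    P=o+xs[None,:,None]*1e-3*u+ys[::-1][:,None,None]*1e-3*v
    p=proj("top",np.concatenate([P,np.full(P.shape[:2]+(1,),z)],-1)).reshape(P.shape).astype(np.float32)
    return cv2.remap(im,p[...,0],p[...,1],cv2.INTER_CUBIC)
A=[]
for z in(.018,.02,.029):
    r=rect(z);g=r.mean(2)
    mid=g[80:120].mean(0);lo=g[80:120]
    # edges along axis
    d=np.diff(mid);i=np.argsort(-abs(d))
    print(z,"axis profile",[(float(x),int(m)) for x,m in zip(xs[::8],mid[::8])] if z==.029 else "")
    for nm,(p,q) in{"stopcheeks":(-65,-40),"jawcheeks":(40,60)}.items():
        # pick relative to nominal
        s=g[:,(xs>p)&(xs<q)].mean(1); print(nm,[(float(y),int(t)) for y,t in zip(ys[::-1][::3],s[::3])] if z==.029 else "")
    for x in range(-140,150,20): cv2.line(r,(int((x+150)*2),0),(int((x+150)*2),6),(0,255,255),1)
    A.append(r)
cv2.imwrite("pics/hold.png",np.vstack(A))
E
```

```text
[[-0.902  0.432 -0.   ]
 [ 0.432  0.902 -0.   ]
 [-0.    -0.    -1.   ]]
-20.26 ('shift mm now axes', array([-464.46, -237.59,   81.21]), 'in new axes', array([440.33, 279.8 ,  81.14]), 'turn deg', array([-0.0000e+00,  2.0000e-02,  1.7466e+02]))
159.74 ('shift mm now axes', array([-464.46, -237.59,   81.21]), 'in new axes', array([-440.33, -279.8 ,   81.14]), 'turn deg', array([-0.02, -0.  , -5.34]))
0.018 axis profile 
stopcheeks 
jawcheeks 
0.02 axis profile 
stopcheeks 
jawcheeks 
0.029 axis profile [(-150.0, 89), (-146.0, 92), (-142.0, 95), (-138.0, 83), (-134.0, 52), (-130.0, 40), (-126.0, 40), (-122.0, 40), (-118.0, 41), (-114.0, 40), (-110.0, 39), (-106.0, 52), (-102.0, 112), (-98.0, 70), (-94.0, 66), (-90.0, 66), (-86.0, 72), (-82.0, 98), (-78.0, 102), (-74.0, 10), (-70.0, 20), (-66.0, 20), (-62.0, 21), (-58.0, 21), (-54.0, 20), (-50.0, 20), (-46.0, 21), (-42.0, 20), (-38.0, 21), (-34.0, 20), (-30.0, 22), (-26.0, 21), (-22.0, 21), (-18.0, 20), (-14.0, 20), (-10.0, 21), (-6.0, 20), (-2.0, 21), (2.0, 21), (6.0, 21), (10.0, 21), (14.0, 19), (18.0, 21), (22.0, 22), (26.0, 21), (3
[... 1375 characters left out ...]
33.0, 160), (31.5, 192), (30.0, 200), (28.5, 182), (27.0, 135), (25.5, 73), (24.0, 24), (22.5, 8), (21.0, 14), (19.5, 19), (18.0, 19), (16.5, 20), (15.0, 20), (13.5, 21), (12.0, 22), (10.5, 22), (9.0, 21), (7.5, 19), (6.0, 19), (4.5, 20), (3.0, 22), (1.5, 21), (0.0, 20), (-1.5, 19), (-3.0, 19), (-4.5, 19), (-6.0, 21), (-7.5, 21), (-9.0, 21), (-10.5, 21), (-12.0, 21), (-13.5, 19), (-15.0, 18), (-16.5, 19), (-18.0, 20), (-19.5, 18), (-21.0, 18), (-22.5, 27), (-24.0, 51), (-25.5, 90), (-27.0, 136), (-28.5, 176), (-30.0, 198), (-31.5, 199), (-33.0, 178), (-34.5, 138), (-36.0, 91), (-37.5, 61), (-39.0, 60), (-40.5, 73), (-42.0, 82), (-43.5, 89), (-45.0, 95), (-46.5, 96), (-48.0, 94), (-49.5, 93)]
```

View pics/hold.png

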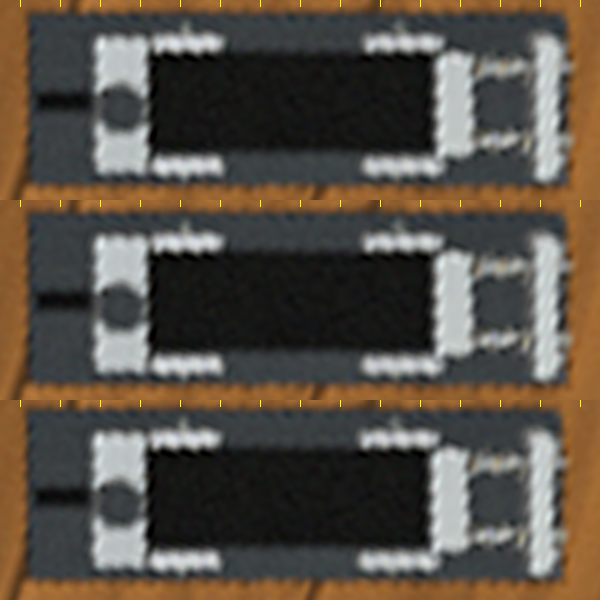

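Pocket origin is about 5 mm toward the stop from the plate's centre, near (0.523, -0.222). The jaw face shows at x≈71 and the stop face at x≈-71. Moving above the stone.

```bash
python3 -m creep '[[1,0,0,0,0,0,-5.34],[1,-0.0367,-0.0233,0.003,0,0,0],[1,-0.0367,-0.0233,0.003,0,0,0],[1,-0.0367,-0.0233,0.003,0,0,0],[1,-0.0367,-0.0233,0.003,0,0,0],[1,-0.0367,-0.0233,0.003,0,0,0],[1,-0.0367,-0.0233,0.003,0,0,0],[1,-0.0367,-0.0233,0.003,0,0,0],[1,-0.0367,-0.0233,0.006,0,0,0],[1,-0.0367,-0.0233,0.006,0,0,0],[1,-0.0367,-0.0233,0.016,0,0,0],[1,-0.0367,-0.0233,0.016,0,0,0],[1,-0.0367,-0.0233,0.016,0,0,0],[1,0,0,0,0,0,0],[1,0,0,0,0,0,0],[1,0,0,0,0,0,0]]'
python3 - <<'E'
from h import *
o=ctrl.get_obs();print(o["contact_force"],o["wrist_torque"]);print(delta((.5862,.1486,.042),frame(159.74)))
E
```

```text
t: 2.0
tool_pos: [0.5863, 0.1496, 0.1509]
tool_rot: [0.551, 3.092, 0.001]
contact_force: [-0.1, 0.1, 0.1]
opening: 0.0855
[-0.06917943  0.14981743  0.07199134] [-0.02555303  0.02819844 -0.01334458]
('shift mm now axes', array([ -0.22,  -1.04, 108.89]), 'in new axes', array([ -0.27,  -0.97, 108.9 ]), 'turn deg', array([0.04, 0.03, 0.04]))
```

```bash
python3 -m creep '[[1,0,-0.001,0.02,0,0,0],[1,0,0,0.025,0,0,0],[1,0,0,0.025,0,0,0],[1,0,0,0.02,0,0,0],[1,0,0,0.01,0,0,0],[1,0,0,0.005,0,0,0],[1,0,0,0.0035,0,0,0],[1,0,0,0,0,0,0],[0,0,0,0,0,0,0],[0,0,0,0,0,0,0],[0,0,0,0,0,0,0],[0,0,0,0,0,0,0],[0,0,0,0,0,0,0],[0,0,0,0,0,0,0],[0,0,0,0,0,0,0],[0,0,0,0,0,0,0]]' 60
python3 - <<'E'
from h import *
o=ctrl.get_obs();print(o["contact_force"],o["wrist_torque"],o["tool_pos"])
E
```

```text
t: 3.6
tool_pos: [0.5874, 0.1483, 0.0435]
tool_rot: [0.552, 3.09, 0.002]
contact_force: [0.0, 1.1, 5.5]
opening: 0.0498
[0.01917232 1.08267628 5.45889111] [ 0.34456756 -0.08731259 -0.04221563] [0.58740513 0.14825519 0.04350598]
```

```bash
python3 -m creep '[[0,0,0,-0.003,0,0,0],[0,0,0,-0.007,0,0,0],[0,0,0,-0.015,0,0,0],[0,0,0,-0.02,0,0,0],[0,0,0,-0.02,0,0,0],[0,0,0,-0.02,0,0,0],[0,0,0,-0.01,0,0,0],[0,0,0,0,0,0,0],[0,0,0,0,0,0,0]]'
python3 - <<'E'
from h import *
o=ctrl.get_obs();print(o["contact_force"],o["wrist_torque"],o["tool_pos"])
h=np.array([.5228,-.2219])
print(delta((*h,.1385),frame(196.76)),np.array(o["q"]).round(2))
print(o["opening"])
E
```

```text
t: 4.5
tool_pos: [0.5856, 0.1478, 0.1362]
tool_rot: [-0.552, -3.092, 0.001]
contact_force: [-0.5, -0.0, -4.5]
opening: 0.0496
[-4.98620353e-01 -1.32369597e-04 -4.53164905e+00] [0.02109049 0.01696626 0.0205178 ] [0.58556764 0.14778024 0.13624458]
('shift mm now axes', array([ -69.14, -368.54,   -2.12]), 'in new axes', array([ 166.7 , -335.88,   -2.26]), 'turn deg', array([-1.000e-02, -5.000e-02, -3.702e+01])) [ 0.12  0.08  1.75 -0.    1.32 -1.09]
0.04955720912545833
```

```bash
python3 -m creep '[[0,-0.003,-0.015,0,0,0,0],[0,-0.007,-0.0375,0,0,0,0],[0,-0.007,-0.0375,0,0,0,0],[0,-0.007,-0.0375,0,0,0,0],[0,-0.007,-0.0375,0,0,0,0],[0,-0.007,-0.0375,0,0,0,0],[0,-0.007,-0.0375,0,0,0,0],[0,-0.007,-0.0375,0,0,0,0],[0,-0.007,-0.0375,0,0,0,0],[0,-0.007,-0.0375,0,0,0,0],[0,-0.0031,-0.016,0,0,0,-3.02],[0,0,0,0,0,0,-5],[0,0,0,0,0,0,-6],[0,0,0,0,0,0,-6],[0,0,0,0,0,0,-6],[0,0,0,0,0,0,-6],[0,0,0,0,0,0,-5],[0,0,0,0,0,0,0],[0,0,0,0,0,0,0]]'
python3 - <<'E'
from h import *
h=np.array([.5228,-.2219])
print(delta((*h,.075),frame(196.76)))
im=get_image("top")[:,:,::-1];cv2.imwrite("pics/t2.png",im)
im2=get_image("side")[:,:,::-1];cv2.imwrite("pics/s2.png",im2)
a=cv2.resize(im[110:240,260:390],(400,400),interpolation=2);b=cv2.resize(im2[150:290,240:380],(400,400),interpolation=2)
cv2.imwrite("pics/c2.png",np.hstack([a,b]))
E
```

```text
t: 6.4
tool_pos: [0.5223, -0.2218, 0.1357]
tool_rot: [0.454, -3.107, -0.002]
contact_force: [0.2, -0.5, -3.9]
opening: 0.0497
('shift mm now axes', array([-0.5 , -0.28, 60.74]), 'in new axes', array([-0.41, -0.2 , 60.74]), 'turn deg', array([ 0.07, -0.08, -0.13]))
```

View pics/c2.png

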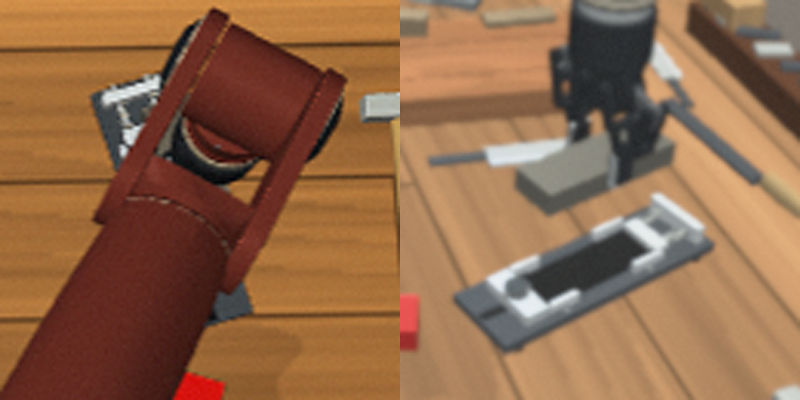

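The side view shows the stone held level above the holder, lengths parallel, jaw at the far end. The arm hides it from the top camera. I'll tilt the jaw end 14° down.

```bash
cat >> h.py <<'E'
H=np.array([.5228,-.2219]);HY=16.76
ux=np.array([np.cos(np.radians(HY)),np.sin(np.radians(HY)),0]);uy=np.array([-ux[1],ux[0],0])
def tgt(Ax,Az,th,y=0):
    t=np.radians(th);e=np.array([np.cos(t),-np.sin(t)]);n=np.array([np.sin(t),np.cos(t)])
    P=np.array([Ax,Az])-74.8*e+3*n
    return np.r_[H,0]+1e-3*(P[0]*ux+y*uy+[0,0,P[1]]),frame(HY+180,-th)
def st():
    o=ctrl.get_obs();p=o["tool_pos"]-np.r_[H,0];f=np.array(o["contact_force"]);m=np.array(o["wrist_torque"])
    R=Ro.from_rotvec(o["tool_rot"]);z=R.as_matrix()[:,2];th=np.degrees(np.arctan2(-z@ux*-1,-z[2]))
    print("t",round(o["t"],1),"hx,hy,z mm",np.round([p@ux*1e3,p@uy*1e3,p[2]*1e3],1),"F x,y,z",np.round([f@ux,f@uy,f[2]],1),"M",np.round([m@ux,m@uy,m[2]],2),"th",round(th,2))
E
python3 -m creep '[[0,0,0,0,0,4,0],[0,0,0,0,0,5,0],[0,0,0,0,0,5,0],[0,0,0,0,0,0,0],[0,0,0,0,0,0,0]]'
python3 - <<'E'
from h import *
st();print(delta(*tgt(66,45,14)))
E
```

```text
t: 7.0
tool_pos: [0.5234, -0.2215, 0.1363]
tool_rot: [0.423, -2.869, 0.051]
contact_force: [0.0, 0.4, -3.2]
opening: 0.0496
t 7.0 hx,hy,z mm [  0.7   0.2 136.3] F x,y,z [ 0.2  0.4 -3.2] M [-0.04 -0.25  0.03] th -13.94
('shift mm now axes', array([-10.56,  -0.23,  69.84]), 'in new axes', array([-10.63,  -0.2 ,  69.83]), 'turn deg', array([0.02, 0.06, 0.02]))
```

```bash
python3 -m creep '[[0,-0.0015,0,0.01,0,0,0],[0,-0.003,0,0.02,0,0,0],[0,-0.003,0,0.02,0,0,0],[0,-0.002,0,0.01,0,0,0],[0,-0.001,0,0.006,0,0,0],[0,0,0,0.004,0,0,0],[0,0,0,0,0,0,0],[0,0,0,0,0,0,0]]'
python3 - <<'E'
from h import *
st();print(delta(*tgt(66,45,14)));print(delta(*tgt(66,20,14)))
im2=get_image("side")[:,:,::-1];cv2.imwrite("pics/s3.png",im2)
# overlay the predicted stone and holder features
def box(A,th):
    t=np.radians(th);e=np.array([np.cos(t),-np.sin(t)]);n=np.array([np.sin(t),np.cos(t)]);c=[]
    for l in(0,-152):
        for hgt in(0,25):
            for y in(-25.5,25.5):
                P=np.array(A)+l*e+hgt*n;c.append(np.r_[H,0]+1e-3*(P[0]*ux+y*uy+[0,0,P[1]]))
    return np.array(c)
S=6;x0,y0=245,180
big=cv2.resize(im2[y0:y0+100,x0:x0+130],None,fx=S,fy=S,interpolation=2)
def dr(X,col,cl=True):
    p=np.intp((proj("side",X)-[x0,y0]+.5)*S);cv2.polylines(big,[p.reshape(-1,1,2)],cl,col,1)
b=box((66,45),14)
for f in((0,1,3,2),(4,5,7,6),(0,4,6,2),(1,5,7,3)): dr(b[list(f)],(0,255,0))
hp=lambda x,y,z:np.r_[H,0]+1e-3*(x*ux+y*uy+[0,0,z])
for a,c in((-70,-35),(35,75)):
    for s in(-27,27): dr(np.array([hp(a,s,30),hp(c,s,30)]),(0,0,255),False)
dr(np.array([hp(71.5,-20,28),hp(71.5,20,28)]),(255,0,0),False)
dr(np.array([hp(-73.5,-25,30),hp(-73.5,25,30)]),(255,0,0),False)
dr(np.array([hp(-130,-43,18),hp(140,-43,18),hp(140,43,18),hp(-130,43,18)]),(0,255,255))
cv2.imwrite("pics/c3.png",big)
E
```

```text
t: 7.8
tool_pos: [0.5174, -0.224, 0.0672]
tool_rot: [0.422, -2.87, 0.053]
contact_force: [-0.6, 0.4, -4.3]
opening: 0.0497
t 7.8 hx,hy,z mm [-5.8 -0.4 67.2] F x,y,z [-0.5  0.5 -4.3] M [-0.04 -0.3   0.  ] th -13.93
('shift mm now axes', array([-0.22,  0.45,  1.21]), 'in new axes', array([-0.22,  0.44,  1.21]), 'turn deg', array([-0.06,  0.07, -0.02]))
('shift mm now axes', array([-6.24,  0.47, 25.48]), 'in new axes', array([-6.27,  0.44, 25.47]), 'turn deg', array([-0.06,  0.07, -0.02]))
```

View pics/c3.png

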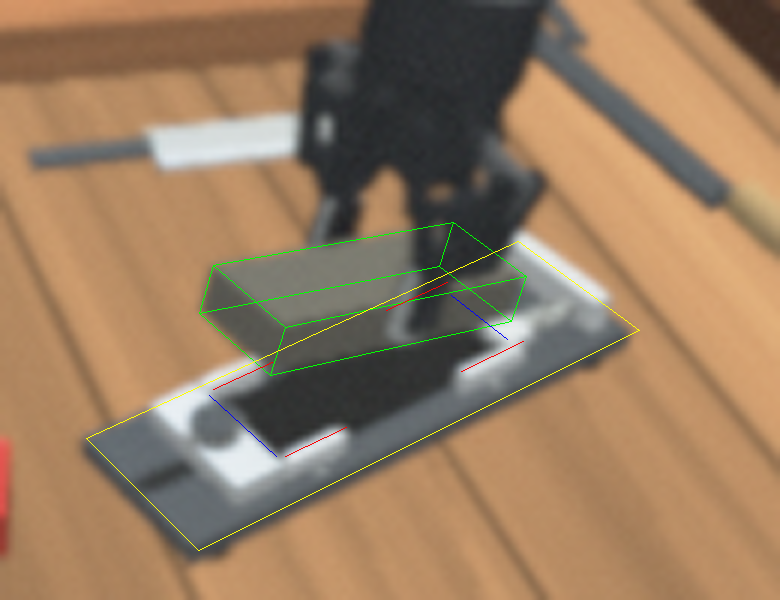

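Run:
```python
from h import *
ux2,uy2=ux[:2],uy[:2]
print("cam side pos",-np.array(calibration("side")["R"]).T@np.array(calibration("side")["t"]),"top",-np.array(calibration("top")["R"]).T@np.array(calibration("top")["t"]))
def prof(c,xs,ys,z):
    im=cv2.imread(f"pics/{c}0.png").mean(2).astype(np.float32)
    P=H+1e-3*(xs[:,None,None]*ux2+ys[None,:,None]*uy2)
    p=proj(c,np.concatenate([P,np.full(P.shape[:2]+(1,),z)],-1)).reshape(P.shape).astype(np.float32)
    return cv2.remap(im,p[...,0],p[...,1],cv2.INTER_CUBIC)
def edges(s,g,k=4):
    d=np.gradient(cv2.GaussianBlur(g.reshape(1,-1).astype(np.float32),(0,0),3)[0]);i=[j for j in range(2,len(d)-2) if abs(d[j])>=max(abs(d[j-2:j+3])) and abs(d[j])>.5]
    return [(round(float(s[j]),1),round(float(d[j]),1)) for j in i]
ys=np.arange(-55,55,.25);xs=np.arange(-150,150,.25)
for c in("top","side"):
    print(c,"mid y z20",edges(ys,prof(c,np.arange(-25,25,1.),ys,.020).mean(0)))
    print(c,"mid y z18",edges(ys,prof(c,np.arange(-25,25,1.),ys,.018).mean(0)))
    for a,b in((-64,-42),(42,62)): print(c,"cheek y z30",a,edges(ys,prof(c,np.arange(a,b,1.),ys,.030).mean(0)))
    print(c,"x z28 mid",edges(xs,prof(c,xs,np.arange(-18,18,1.),.028).mean(1)))
    print(c,"x z30 mid",edges(xs,prof(c,xs,np.arange(-18,18,1.),.030).mean(1)))
    for s in(-29.5,29.5): print(c,"x cheek z30",s,edges(xs,prof(c,xs,s+np.arange(-2,2,.5),.030).mean(1)))
```

```text
cam side pos [ 0.14058086 -0.95830414  0.7246841 ] top [ 0.22716443 -0.00944116  1.41220024]
top mid y z20 [(-43.2, -1.3), (-25.5, -2.1), (24.2, 2.0), (44.8, 2.0)]
top mid y z18 [(-43.8, -1.3), (-26.0, -2.1), (23.8, 2.0), (44.5, 2.0)]
top cheek y z30 -64 [(-39.8, -1.8), (-34.5, 7.9), (-25.5, -8.4), (21.5, -1.2), (26.2, 11.0), (34.5, -7.0), (41.5, -0.6), (46.8, 2.1)]
top cheek y z30 42 [(-40.0, -1.9), (-34.5, 7.3), (-25.8, -7.5), (21.2, -0.8), (26.5, 9.7), (34.2, -6.8), (41.2, -0.8), (46.5, 1.8), (52.5, -0.5)]
top x z28 mid [(-132.2, -2.7), (-98.8, 5.7), (-94.0, -2.7), (-76.8, 2.2), (-72.0, -9.6), (-67.8, 1.1), (63.8, -0.5), (70.8, 9.7), (75.8, -1.3), (88.8, -7.8), (93.5, 0.7), (110.2, -1.0), (114.8, 1.5), (120.8, 6.9), (125.2, -0.8), (131.2, -8.4), (136.2, 1.7)]
top x z30 mid [(-132.5, -2.7), (-98.8, 5.7), (-94.2, -2.7), (-77.0, 2.2), (-72.2, -9.6), (-68.0, 1.1), (63.2, -0.5), (70.2, 9.7), (75.2, -1.3), (88.2, -7.8), (93.0, 0.7), (109.8, -1.1), (114.2, 1.6), (120.2, 6.9), (124.8, -0.8), (130.8, -8.4), (135.5, 1.7)]
top x cheek z30 -29.5 [(-141.2, 0.6), (-134.2, -2.7), (-129.5, 1.7), 
[... 1430 characters left out ...]
-99.8, 2.5), (-93.0, -1.8), (-79.0, 0.7), (-71.0, -3.7), (67.5, 3.5), (87.8, -3.1), (107.5, 0.9), (125.5, 2.7), (138.0, -2.7)]
side x z30 mid [(-145.0, -2.3), (-139.0, 1.1), (-108.2, 1.7), (-101.0, 2.5), (-94.5, -1.9), (-80.5, 0.7), (-72.2, -3.5), (65.5, 3.5), (85.8, -3.2), (105.8, 0.9), (123.5, 2.7), (136.0, -2.7)]
side x cheek z30 -29.5 [(-145.2, -2.5), (-139.0, 1.3), (-107.0, 1.5), (-100.8, 3.1), (-75.8, -1.3), (-70.2, 1.7), (-37.2, -5.1), (31.0, 3.1), (71.2, -2.3), (81.8, -0.8), (106.8, 1.1), (134.8, -0.6), (144.5, -0.9)]
side x cheek z30 29.5 [(-143.2, -1.4), (-136.8, 0.9), (-100.5, 4.1), (-75.2, -1.6), (-39.0, -2.8), (28.8, 2.1), (72.0, -1.9), (108.0, 1.2), (123.0, 2.6), (135.5, -2.5)]
```

Both cameras put the holder within about 1–2 mm of my estimate, and y looks slightly positive. The rest is by feel: I'll shift y +1 mm and descend to just above the cheeks.

```bash
python3 -m creep '[[0,-0.001,0.001,0.004,0,0,0],[0,-0.0014,0,0.0055,0,0,0],[0,-0.001,0,0.004,0,0,0],[0,0,0,0,0,0,0],[0,0,0,0,0,0,0]]'; python3 -c 'from h import *;st()'
python3 -m creep '[[0,-0.00024,0,0.00097,0,0,0],[0,-0.00024,0,0.00097,0,0,0],[0,-0.00024,0,0.00097,0,0,0],[0,0,0,0,0,0,0]]'; python3 -c 'from h import *;st()'
python3 -m creep '[[0,-0.00024,0,0.00097,0,0,0],[0,-0.00024,0,0.00097,0,0,0],[0,0,0,0,0,0,0]]'; python3 -c 'from h import *;st()'
```

```text
t: 8.35
tool_pos: [0.5163, -0.2226, 0.0521]
tool_rot: [0.423, -2.868, 0.051]
contact_force: [-0.6, -0.4, -3.6]
opening: 0.0497
t 8.3 hx,hy,z mm [-6.4  1.2 52.1] F x,y,z [-0.7 -0.2 -3.6] M [-0.01 -0.28 -0.02] th -14.03
t: 8.75
tool_pos: [0.5164, -0.2227, 0.0493]
tool_rot: [0.423, -2.868, 0.052]
contact_force: [-0.4, -0.2, -4.0]
opening: 0.0494
t 8.8 hx,hy,z mm [-6.3  1.1 49.3] F x,y,z [-0.4 -0.1 -4. ] M [ 0.   -0.3   0.06] th -14.01
t: 9.05
tool_pos: [0.5164, -0.2226, 0.0472]
tool_rot: [0.423, -2.868, 0.052]
contact_force: [0.7, -0.0, -4.1]
opening: 0.0496
t 9.1 hx,hy,z mm [-6.3  1.1 47.2] F x,y,z [ 0.7 -0.3 -4.1] M [ 0.01 -0.27  0.03] th -14.02
```

```bash
for i in 1 2 3; do python3 -m creep '[[0,-0.00024,0,0.00097,0,0,0],[0,-0.00024,0,0.00097,0,0,0],[0,0,0,0,0,0,0]]'>/dev/null; python3 -c 'from h import *;st()'; done
```

```text
t 9.3 hx,hy,z mm [-6.4  1.1 45.2] F x,y,z [ 0.  -0.5 -3.7] M [ 0.07 -0.29 -0.02] th -14.01
t 9.7 hx,hy,z mm [-6.3  1.1 43.2] F x,y,z [-0.   0.  -3.5] M [ 0.01 -0.3   0.03] th -14.01
t 9.9 hx,hy,z mm [-6.2  0.9 41.5] F x,y,z [-1.   0.8 -2.7] M [ 0.02 -0.28  0.04] th -14.0
```

```bash
for i in 1 2 3; do python3 -m creep '[[0,-0.00012,0,0.00049,0,0,0],[0,0,0,0,0,0,0]]'>/dev/null; python3 -c 'from h import *;st()'; done
```

```text
t 10.2 hx,hy,z mm [-6.2  0.9 41.3] F x,y,z [-1.2  0.6 -1.5] M [ 0.14 -0.07 -0.  ] th -14.01
t 10.3 hx,hy,z mm [-6.3  0.9 41. ] F x,y,z [-2.   1.8  2. ] M [0.23 0.06 0.04] th -14.02
t 10.6 hx,hy,z mm [-6.4  0.8 40.6] F x,y,z [-5.2  1.9  5. ] M [0.42 0.33 0.06] th -14.04
```

The end is on the pocket floor, at TCP z≈41.3 as predicted. I'll back off 0.8 mm and feel sideways for the cheeks.

```bash
python3 -m creep '[[0,0.0003,0,-0.0014,0,0,0],[0,0,0,0,0,0,0]]'>/dev/null; python3 -c 'from h import *;st()'; for i in 1 2 3 4 ; do python3 -m creep '[[0,0,0.0005,0,0,0,0],[0,0,0,0,0,0,0]]'>/dev/null; python3 -c 'from h import *;st()'; done
```

```text
t 10.8 hx,hy,z mm [-5.9  0.9 41.1] F x,y,z [-0.9  0.2 -0.4] M [ 0.01 -0.21  0.03] th -13.94
t 10.9 hx,hy,z mm [-5.9  1.2 41.2] F x,y,z [ 0.2 -1.8 -2. ] M [-0.25 -0.38 -0.04] th -13.94
t 11.2 hx,hy,z mm [-6.   2.  41.2] F x,y,z [ 0.2 -1.1 -1.7] M [-0.24 -0.45 -0.04] th -13.97
t 11.3 hx,hy,z mm [-6.1  2.6 41.3] F x,y,z [-0.3 -1.5 -2.2] M [-0.1  -0.38 -0.01] th -13.99
t 11.6 hx,hy,z mm [-6.2  2.9 41.3] F x,y,z [ 1.2 -1.5 -2.7] M [-0.28 -0.44  0.01] th -13.99
```

```bash
for i in 1 2 3 4 ; do python3 -m creep '[[0,0,0.0005,0,0,0,0],[0,0,0,0,0,0,0]]'>/dev/null; python3 -c 'from h import *;st()'; done
```

```text
t 11.8 hx,hy,z mm [-6.1  3.  41.4] F x,y,z [-0.9 -4.3 -3.6] M [-0.71 -0.39 -0.02] th -13.98
t 11.9 hx,hy,z mm [-6.1  3.1 41.5] F x,y,z [-0.1 -5.4 -3.9] M [-1.03 -0.43 -0.07] th -13.97
t 12.2 hx,hy,z mm [-6.1  3.1 41.5] F x,y,z [ 0.2 -6.8 -4.3] M [-1.27 -0.42 -0.11] th -13.96
t 12.3 hx,hy,z mm [-6.1  3.2 41.6] F x,y,z [ 0.4 -9.2 -4.4] M [-1.52 -0.35 -0.07] th -13.95
```

```bash
python3 -m creep '[[0,0,-0.0015,0,0,0,0],[0,0,-0.0015,0,0,0,0],[0,0,-0.0008,0,0,0,0],[0,0,0,0,0,0,0]]'>/dev/null; python3 -c 'from h import *;st()'; for i in 1 2 3 4 5; do python3 -m creep '[[0,0,-0.0005,0,0,0,0],[0,0,0,0,0,0,0]]'>/dev/null; python3 -c 'from h import *;st()'; done
```

```text
t 12.8 hx,hy,z mm [-6.3  2.1 41.2] F x,y,z [-0.2  2.8 -0.2] M [ 0.34 -0.37  0.02] th -14.04
t 12.9 hx,hy,z mm [-6.3  1.1 41.3] F x,y,z [-0.2  1.8 -1. ] M [ 0.31 -0.38  0.01] th -14.02
t 13.2 hx,hy,z mm [-6.3  0.3 41.3] F x,y,z [-0.3  1.1 -1.6] M [ 0.24 -0.38  0.  ] th -14.01
t 13.3 hx,hy,z mm [-6.3 -0.1 41.3] F x,y,z [-0.1  2.  -1.8] M [ 0.41 -0.28  0.02] th -14.01
t 13.6 hx,hy,z mm [-6.3 -0.2 41.2] F x,y,z [ 0.1  4.7 -0.1] M [ 0.76 -0.28  0.04] th -14.03
t 13.8 hx,hy,z mm [-6.4 -0.3 41.2] F x,y,z [-0.4  6.   0.1] M [ 1.03 -0.27  0.06] th -14.04
```

The cheeks are at hy≈-0.1 and 2.9. That is the full 3 mm of clearance, so the yaw is good and the middle is at 1.4. I'll centre the stone, then push toward the jaw.

```bash
python3 -m creep '[[0,0,0.0013,0,0,0,0],[0,0,0.0013,0,0,0,0],[0,0,0,0,0,0,0]]'>/dev/null; python3 -c 'from h import *;st()'; for i in 1 2 3 4 5; do python3 -m creep '[[0,-0.00097,0,-0.00024,0,0,0],[0,0,0,0,0,0,0]]'>/dev/null; python3 -c 'from h import *;st()'; done
```

```text
t 14.1 hx,hy,z mm [-6.2  0.7 41.4] F x,y,z [-0.8 -1.2 -2.3] M [-0.06 -0.33 -0.04] th -13.98
t 14.2 hx,hy,z mm [-5.3  1.  41.4] F x,y,z [-0.8 -1.2 -2.3] M [-0.03 -0.16 -0.06] th -14.01
t 14.4 hx,hy,z mm [-4.2  1.2 41.4] F x,y,z [-0.2  0.2 -1.7] M [-0.03 -0.2   0.03] th -14.0
t 14.7 hx,hy,z mm [-3.3  1.3 41.4] F x,y,z [-1.  -0.2 -1.6] M [-0.03 -0.04 -0.03] th -14.03
t 14.8 hx,hy,z mm [-3.   1.3 41.4] F x,y,z [-5.4 -0.1  0.8] M [ 0.01  0.56 -0.02] th -14.13
t 15.1 hx,hy,z mm [-2.3  1.3 41.4] F x,y,z [-6.1 -0.8  0.4] M [-0.09  0.69 -0.02] th -14.16
```

```bash
for i in 1 2 3 ; do python3 -m creep '[[0,-0.00097,0,-0.00024,0,0,0],[0,0,0,0,0,0,0]]' 90 >/dev/null; python3 -c 'from h import *;st()'; done; python3 -m creep '[[0,-0.00097,0,-0.00024,0,0,0],[0,0,0,0,0,0,0],[0,0,0,0,0,0,0]]'; python3 -c 'from h import *;st();print(delta(*tgt(78,20.3,8,1.4)))'
```

```text
t 15.2 hx,hy,z mm [-1.5  1.3 41.6] F x,y,z [-6.8 -0.1  2.3] M [-0.    0.87  0.01] th -14.2
t 15.4 hx,hy,z mm [-0.8  1.3 41.6] F x,y,z [-8.4 -0.2  2. ] M [-0.03  1.    0.02] th -14.25
t 15.7 hx,hy,z mm [-0.1  1.3 41.7] F x,y,z [-9.1 -0.6  3.4] M [0.04 1.15 0.04] th -14.29
t: 15.95
tool_pos: [0.523, -0.2205, 0.0417]
tool_rot: [0.422, -2.863, 0.052]
contact_force: [-9.6, -2.8, 2.9]
opening: 0.049
t 15.9 hx,hy,z mm [ 0.6  1.3 41.7] F x,y,z [-10.    0.    2.9] M [-0.01  1.29  0.02] th -14.33
('shift mm now axes', array([-5.58,  0.09,  6.81]), 'in new axes', array([-4.8 ,  0.1 ,  7.38]), 'turn deg', array([ 0.05, -6.33, -0.  ]))
```

```bash
for i in 1 2 3; do python3 -m creep '[[0,-0.0009,0,0.0011,0,-1.05,0],[0,-0.0009,0,0.0012,0,-1.05,0],[0,0,0,0,0,0,0]]' >/dev/null; python3 -c 'from h import *;st()'; done; python3 -c 'from h import *;print(delta(*tgt(79,20.3,8,1.4)));print(delta(*tgt(80.2,20.3,5,1.4)))
im2=get_image("side")[:,:,::-1];cv2.imwrite("pics/s4.png",im2);cv2.imwrite("pics/c4.png",cv2.resize(im2[195:285,250:370],None,fx=6,fy=6,interpolation=2))'
```

```text
t 16.2 hx,hy,z mm [ 1.1  1.3 39. ] F x,y,z [-11.2  -0.2   4.3] M [0.07 1.59 0.03] th -12.28
t 16.6 hx,hy,z mm [ 1.6  1.3 36.3] F x,y,z [-13.6   0.6   6.2] M [0.07 2.08 0.02] th -10.3
t 16.9 hx,hy,z mm [ 2.1  1.3 33.6] F x,y,z [-17.    0.4   8.5] M [0.07 2.56 0.03] th -8.32
('shift mm now axes', array([-3.22,  0.11, -0.53]), 'in new axes', array([-3.22,  0.11, -0.52]), 'turn deg', array([ 0.1 , -0.32, -0.  ]))
('shift mm now axes', array([-4.37,  0.1 ,  3.21]), 'in new axes', array([-4.18,  0.11,  3.46]), 'turn deg', array([ 0.1 , -3.32, -0.  ]))
```

View pics/c4.png

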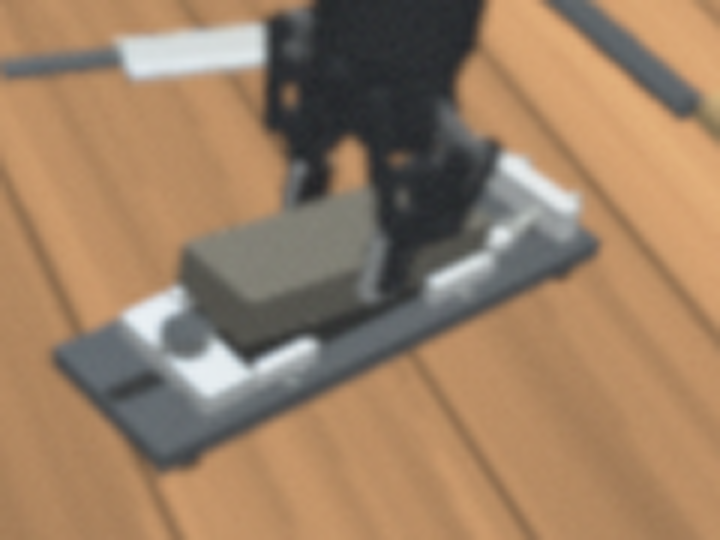

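The side view shows the jaw end down between the cheeks and the stop end well above the stop. The floor load is building, so I'll ease up a little and push on.

```bash
for i in 1 2; do python3 -m creep '[[0,-0.0008,0,-0.0004,0,0,0],[0,-0.0008,0,-0.0001,0,0,0],[0,0,0,0,0,0,0]]' >/dev/null; python3 -c 'from h import *;st()'; done;  python3 -c 'from h import *;print(delta(*tgt(80.2,20.3,5,1.4)))'
```

```text
t 17.2 hx,hy,z mm [ 3.3  1.3 33.8] F x,y,z [-20.1   0.4   8. ] M [-0.    2.8   0.03] th -8.43
t 17.5 hx,hy,z mm [ 4.5  1.3 33.9] F x,y,z [-20.7  -0.5   8.1] M [-0.07  3.03 -0.02] th -8.49
('shift mm now axes', array([-2.02,  0.1 ,  3.88]), 'in new axes', array([-1.78,  0.1 ,  3.99]), 'turn deg', array([ 0.12, -3.49,  0.01]))
```

```bash
python3 -m creep '[[0,0.0001,0,-0.0006,0,0,0],[0,0.0001,0,-0.0006,0,0,0],[0,0,0,0,0,0,0]]' >/dev/null; python3 -c 'from h import *;st();print(delta(*tgt(80.2,20.3,5,1.4)))'
```

```text
t 17.8 hx,hy,z mm [ 4.6  1.4 34.3] F x,y,z [-18.5  -2.7   3. ] M [-0.38  2.73 -0.06] th -8.44
('shift mm now axes', array([-1.94, -0.01,  4.27]), 'in new axes', array([-1.68, -0.  ,  4.38]), 'turn deg', array([ 0.1 , -3.44,  0.01]))
```

```bash
for i in 1 2; do python3 -m creep '[[0,-0.0005,0,0.0009,0,-0.86,0],[0,-0.0005,0,0.0009,0,-0.86,0],[0,0,0,0,0,0,0]]' >/dev/null; python3 -c 'from h import *;st()'; done;  python3 -c 'from h import *;print(delta(*tgt(80.2,20.3,5,1.4)))'
```

```text
t 18.1 hx,hy,z mm [ 4.8  1.4 32.1] F x,y,z [-18.9  -2.5   2.9] M [-0.36  2.98 -0.06] th -6.77
t 18.4 hx,hy,z mm [ 5.3  1.4 30. ] F x,y,z [-20.1  -2.1   3.3] M [-0.43  3.03 -0.11] th -5.07
('shift mm now axes', array([-0.61, -0.02,  0.14]), 'in new axes', array([-0.61, -0.02,  0.14]), 'turn deg', array([ 0.13, -0.07, -0.  ]))
```

```bash
python3 -m creep '[[0,-0.0005,0,-0.0001,0,0,0],[0,-0.0005,0,0,0,0,0],[0,0,0,0,0,0,0]]' >/dev/null; python3 -c 'from h import *;st();print(delta(*tgt(80.4,20.3,2.5,1.4)))
im2=get_image("side")[:,:,::-1];cv2.imwrite("pics/s5.png",im2);cv2.imwrite("pics/c5.png",cv2.resize(im2[215:285,255:340],None,fx=8,fy=8,interpolation=2))'
```

```text
t 18.7 hx,hy,z mm [ 6.   1.4 30. ] F x,y,z [-22.2  -2.    4.6] M [-0.44  3.34 -0.12] th -5.16
('shift mm now axes', array([-0.09, -0.04,  3.49]), 'in new axes', array([ 0.07, -0.03,  3.49]), 'turn deg', array([ 0.14, -2.66,  0.02]))
```

View pics/c5.png

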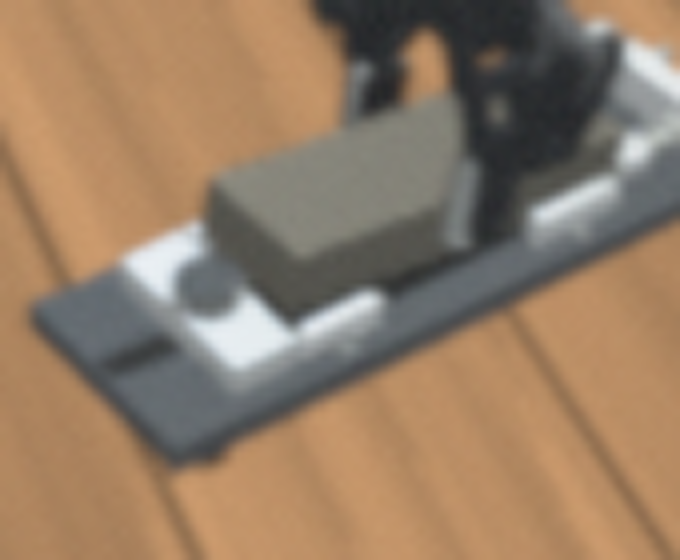

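The stone's lower rear edge sits right at the stop face. I'll rock down in small steps and watch the vertical force.

```bash
for i in 1 2 3 4; do python3 -m creep '[[0,0,0,0.0008,0,-0.65,0],[0,0,0,0,0,0,0]]' >/dev/null; python3 -c 'from h import *;st()'; done;  python3 -c 'from h import *;print(delta(*tgt(80.4,20.3,2.5,1.4)))'
```

```text
t 18.9 hx,hy,z mm [ 6.1  1.4 29.1] F x,y,z [-20.6  -2.6   2.6] M [-0.4   3.24 -0.11] th -4.45
t 19.1 hx,hy,z mm [ 6.1  1.4 28.3] F x,y,z [-21.6  -2.4   3.4] M [-0.4   3.26 -0.09] th -3.79
t 19.4 hx,hy,z mm [ 6.1  1.4 27.4] F x,y,z [-20.5  -2.6   3.8] M [-0.5   3.2  -0.14] th -3.13
t 19.6 hx,hy,z mm [ 6.1  1.5 26.6] F x,y,z [-20.7  -2.7   2.9] M [-0.51  3.16 -0.13] th -2.48
('shift mm now axes', array([ 0.28, -0.05,  0.  ]), 'in new axes', array([ 0.28, -0.05,  0.  ]), 'turn deg', array([0.13, 0.02, 0.01]))
```

```bash
for i in 1 2 3 4; do python3 -m creep '[[0,0,0,0.0008,0,-0.6,0],[0,0,0,0,0,0,0]]' >/dev/null; python3 -c 'from h import *;st()'; done;  python3 -c 'from h import *;print(delta(*tgt(80.4,20,0,1.4)))
im2=get_image("side")[:,:,::-1];cv2.imwrite("pics/s6.png",im2);cv2.imwrite("pics/c6.png",cv2.resize(im2[205:285,255:355],None,fx=7,fy=7,interpolation=2))'
```

```text
t 19.8 hx,hy,z mm [ 6.1  1.4 25.8] F x,y,z [-20.8  -2.    2.7] M [-0.45  3.26 -0.14] th -1.88
t 19.9 hx,hy,z mm [ 6.1  1.4 25. ] F x,y,z [-21.3  -2.7   4.3] M [-0.43  3.16 -0.09] th -1.27
t 20.1 hx,hy,z mm [ 6.1  1.4 24.2] F x,y,z [-21.5  -2.8   3.3] M [-0.41  3.27 -0.13] th -0.67
t 20.4 hx,hy,z mm [ 6.2  1.4 23.7] F x,y,z [-21.6  -1.8   5.3] M [-0.33  3.4  -0.07] th -0.07
('shift mm now axes', array([0.56, 0.02, 0.7 ]), 'in new axes', array([0.56, 0.02, 0.7 ]), 'turn deg', array([ 0.13, -0.07,  0.04]))
```

View pics/c6.png

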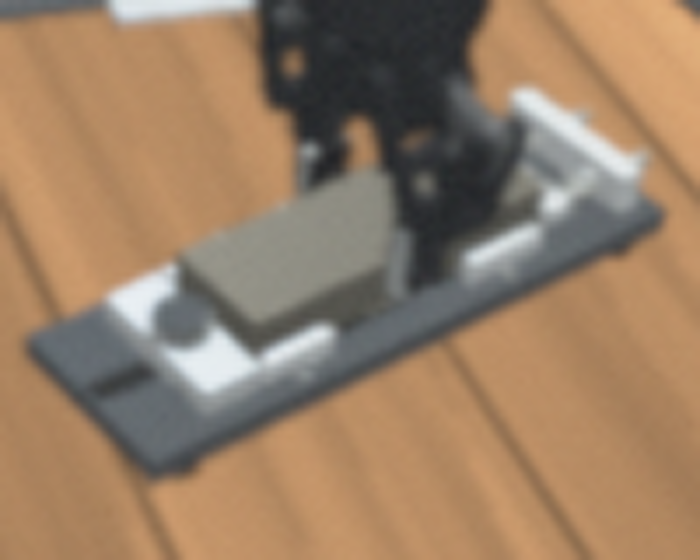

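```bash
for i in 1 2 3; do python3 -m creep '[[0,0,0,0.0004,0,0,0],[0,0,0,0,0,0,0]]' >/dev/null; python3 -c 'from h import *;st()'; done
```

```text
t 20.6 hx,hy,z mm [ 6.2  1.4 23.7] F x,y,z [-22.5  -1.3   8.2] M [-0.19  3.61 -0.17] th -0.11
t 20.8 hx,hy,z mm [ 6.1  1.4 23.7] F x,y,z [-24.9   0.1  10.4] M [-0.08  3.82 -0.18] th -0.13
t 21.0 hx,hy,z mm [ 6.2  1.4 23.7] F x,y,z [-25.5   0.5  14. ] M [ 0.04  3.91 -0.14] th -0.14
```

```bash
python3 -m creep '[[0,0,0,-0.0008,0,0,0],[0,0,0,0,0,0,0]]' >/dev/null; python3 -c 'from h import *;st()'; for i in 1 2 3; do python3 -m creep '[[0,0,0,0,0,-0.5,0],[0,0,0,0,0,0,0]]' >/dev/null; python3 -c 'from h import *;st()'; done
```

```text
t 21.2 hx,hy,z mm [ 6.2  1.4 23.7] F x,y,z [-22.8  -0.8   8. ] M [-0.2   3.61 -0.19] th -0.11
t 21.4 hx,hy,z mm [ 6.3  1.4 23.7] F x,y,z [-21.3  -1.6   7.1] M [-0.16  3.68 -0.15] th 0.42
t 21.6 hx,hy,z mm [ 6.4  1.4 23.7] F x,y,z [-19.8  -1.7   7.1] M [-0.19  3.91 -0.2 ] th 0.92
t 21.8 hx,hy,z mm [ 6.5  1.4 23.7] F x,y,z [-20.5  -1.5   6.3] M [-0.22  4.07 -0.22] th 1.43
```

```bash
for i in 1 2 3 4; do python3 -m creep '[[0,0.0005,0,0,0,0,0],[0,0,0,0,0,0,0]]' >/dev/null; python3 -c 'from h import *;st()'; done
```

```text
t 22.0 hx,hy,z mm [ 6.5  1.4 23.7] F x,y,z [-17.7  -1.8   5.8] M [-0.15  3.86 -0.25] th 1.48
t 22.2 hx,hy,z mm [ 6.5  1.4 23.7] F x,y,z [-16.1  -2.6   5.1] M [-0.16  3.54 -0.21] th 1.55
t 22.4 hx,hy,z mm [ 6.5  1.4 23.7] F x,y,z [-13.6  -2.1   2.7] M [-0.14  3.23 -0.17] th 1.62
t 22.6 hx,hy,z mm [ 6.5  1.4 23.7] F x,y,z [-10.9  -3.1   2.1] M [-0.1   3.02 -0.16] th 1.68
```

```bash
for i in 1 2 3 4 5; do python3 -m creep '[[0,0.0005,0,0,0,0,0],[0,0,0,0,0,0,0]]' >/dev/null; python3 -c 'from h import *;st()'; done
```

```text
t 22.8 hx,hy,z mm [ 6.5  1.4 23.7] F x,y,z [-9.7 -2.3  1. ] M [-0.19  2.69 -0.17] th 1.75
t 23.0 hx,hy,z mm [ 6.4  1.4 23.7] F x,y,z [-9.2 -3.4  1. ] M [-0.17  2.5  -0.15] th 1.81
t 23.2 hx,hy,z mm [ 6.1  1.4 23.8] F x,y,z [-7.4 -4.   0.3] M [-0.22  2.34 -0.17] th 1.83
t 23.4 hx,hy,z mm [ 5.7  1.4 23.7] F x,y,z [-6.6 -1.9 -0. ] M [-0.18  2.35 -0.18] th 1.84
t 23.6 hx,hy,z mm [ 5.3  1.4 23.7] F x,y,z [-7.  -2.9 -0.2] M [-0.14  2.37 -0.27] th 1.85
```

```bash
for i in 1 2 3 4 5; do python3 -m creep '[[0,0.0005,0,0,0,0,0],[0,0,0,0,0,0,0]]' >/dev/null; python3 -c 'from h import *;st()'; done
```

```text
t 23.8 hx,hy,z mm [ 4.8  1.4 23.7] F x,y,z [-7.1 -2.  -0.6] M [-0.19  2.3  -0.24] th 1.86
t 24.0 hx,hy,z mm [ 4.5  1.4 23.7] F x,y,z [-5.6 -2.6 -0.5] M [-0.18  2.24 -0.16] th 1.88
t 24.2 hx,hy,z mm [ 4.8  1.4 23.8] F x,y,z [-6.9 -2.5 -1.2] M [-0.26  1.48  0.22] th 2.01
t 24.4 hx,hy,z mm [ 4.8  1.4 23.8] F x,y,z [-6.2 -2.6 -2.5] M [-0.32  1.36  0.25] th 2.08
t 24.6 hx,hy,z mm [ 4.8  1.4 23.8] F x,y,z [-3.2 -3.7 -6.3] M [-0.43  1.24  0.39] th 2.16
```

The stone slid back and met the stop at hx≈4.7, which matches the camera's stop estimate of about -71.7. I'll drop the grip to 20 N so the stone can settle, then press lightly.

```bash
python3 -m creep '[[0,0,0,0,0,0,0],[0,0,0,0,0,0,0],[0,0,0,0,0,0,0]]' 20 >/dev/null; python3 -c 'from h import *;st()'; for i in 1 2 3 4; do python3 -m creep '[[0,0,0,0.0006,0,0.4,0],[0,0,0,0,0,0,0]]' >/dev/null; python3 -c 'from h import *;st()'; done
```

```text
t 24.9 hx,hy,z mm [ 4.8  1.4 23.8] F x,y,z [-4.1 -2.5 -6.2] M [-0.5   1.3   0.41] th 2.16
t 25.1 hx,hy,z mm [ 4.7  1.4 23.8] F x,y,z [-7.6 -1.4 -0.9] M [-0.28  1.42  0.33] th 1.72
t 25.3 hx,hy,z mm [ 4.6  1.4 23.7] F x,y,z [-9.2 -0.2  2.1] M [-0.02  1.53  0.32] th 1.29
t 25.5 hx,hy,z mm [ 4.6  1.4 23.7] F x,y,z [-12.7   0.9   5.5] M [0.25 1.67 0.34] th 0.88
t 25.7 hx,hy,z mm [ 4.5  1.4 23.7] F x,y,z [-14.5   2.8   9.9] M [0.5  1.77 0.28] th 0.46
```

Run:
```python
from h import *
im2=get_image("side")[:,:,::-1];cv2.imwrite("pics/s7.png",im2)
S=7;x0,y0=255,205
big=cv2.resize(im2[y0:y0+80,x0:x0+100],None,fx=S,fy=S,interpolation=2)
hp=lambda x,y,z:np.r_[H,0]+1e-3*(x*ux+(y+1.4)*uy+[0,0,z])
A=79.5
for z,col in((45,(0,255,0)),):
    p=np.intp((proj("side",[hp(A,-25.5,z),hp(A-152,-25.5,z),hp(A-152,25.5,z),hp(A,25.5,z)])-[x0,y0]+.5)*S)
    cv2.polylines(big,[p.reshape(-1,1,2)],True,col,1)
p=np.intp((proj("side",[hp(-71.7-.85,-25.5,30),hp(-71.7-.85,25.5,30)])-[x0,y0]+.5)*S);cv2.polylines(big,[p.reshape(-1,1,2)],False,(0,0,255),1)
cv2.imwrite("pics/c7.png",big)
```

```text
(no output)
```

View pics/c7.png

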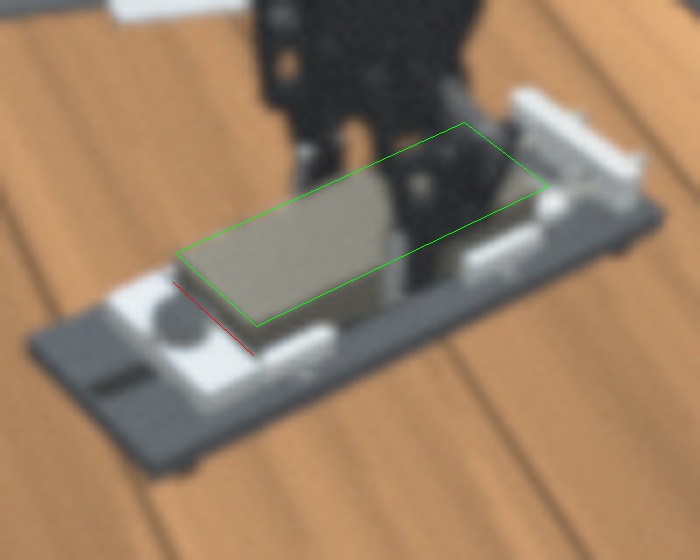

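The seated-and-level outline (top face at 45 mm, end against the stop) lies right on the imaged stone. I'll relieve the forces, open gently and withdraw straight up.

```bash
python3 -m creep '[[0,0.0006,0,-0.0004,0,0,0],[0,0.0006,0,-0.0004,0,0,0],[0,0.0004,0,0,0,0,0],[0,0,0,0,0,0,0]]' >/dev/null; python3 -c 'from h import *;st()'
python3 -m creep '[[0.6,0,0,0,0,0,0],[0.62,0,0,0,0,0,0],[0.65,0,0,0,0,0,0],[0.7,0,0,0,0,0,0],[0.75,0,0,0,0,0,0],[0.8,0,0,0,0,0,0],[0.8,0,0,0,0,0,0],[0.8,0,0,0,0,0,0]]'; python3 -c 'from h import *;st()'
```

```text
t 26.1 hx,hy,z mm [ 4.5  1.4 23.8] F x,y,z [-5.8  2.   1.8] M [0.22 0.45 0.39] th 0.73
t: 26.95
tool_pos: [0.5261, -0.2195, 0.0228]
tool_rot: [-0.456, 3.097, 0.003]
contact_force: [0.7, -0.3, -0.1]
opening: 0.0683
t 26.9 hx,hy,z mm [ 3.8  1.3 22.8] F x,y,z [ 0.6 -0.5 -0.1] M [ 0.02 -0.05  0.04] th 0.64
```

```bash
python3 -m creep '[[0.8,0,0,-0.005,0,0,0],[0.8,0,0,-0.01,0,0,0],[0.8,0,0,-0.02,0,0,0],[0.8,0,0,-0.03,0,0,0],[0.8,0,0,-0.03,0,0,0],[0.8,0,0,-0.03,0,0,0],[0.8,0,0.03,-0.02,0,0,0],[0.8,0,0.04,0,0,0,0],[0.8,0,0.04,0,0,0,0],[0.8,0,0.04,0,0,0,0],[0.8,0,0.04,0,0,0,0],[0.8,0,0.04,0,0,0,0],[0.8,0,0.04,0,0,0,0],[0.8,0,0,0,0,0,0],[0.8,0,0,0,0,0,0]]'
python3 - <<'E'
from h import *
a=get_image("top")[:,:,::-1];b=get_image("side")[:,:,::-1];cv2.imwrite("pics/t8.png",a);cv2.imwrite("pics/s8.png",b)
hp=lambda x,y,z:np.r_[H,0]+1e-3*(x*ux+y*uy+[0,0,z])
def mk(c,im,x0,y0,w,h,S):
    g=cv2.resize(im[y0:y0+h,x0:x0+w],(w*S,h*S),interpolation=2)
    return g
o=ortho("top",a,H[0]-.17,H[1]-.15,.34,.3,.045);o=cv2.resize(o,(400,450))
s=cv2.resize(b[200:290,255:335],(400,450),interpolation=2)
cv2.imwrite("pics/c8.png",np.hstack([o,s]))
# level check: top face rect in the top view on z=.045
hsv=cv2.cvtColor(ortho("top",a,H[0]-.12,H[1]-.12,.24,.24,.045),cv2.COLOR_BGR2HSV)
m=((hsv[...,2]>75)&(hsv[...,2]<140)&(hsv[...,1]<60)).astype(np.uint8)*255
m=cv2.morphologyEx(m,cv2.MORPH_OPEN,np.ones((15,15)))
cc=max(cv2.findContours(m,0,2)[0],key=cv2.contourArea);r=cv2.minAreaRect(cc);c=H-.12+np.array(r[0])[::-1]*.0005-H
print("rect mm",np.array(r[1])*.5,r[2],"centre in holder",c@ux[:2]*1e3,c@uy[:2]*1e3)
E
```

```text
t: 28.45
tool_pos: [0.4468, 0.039, 0.1688]
tool_rot: [-0.459, 3.095, 0.001]
contact_force: [0.7, -0.6, 0.5]
opening: 0.0682
rect mm [148.63894653  51.97794724] 73.5324478149414 centre in holder 3.6530239298324507 -0.6881126850977982
```

View pics/c8.png

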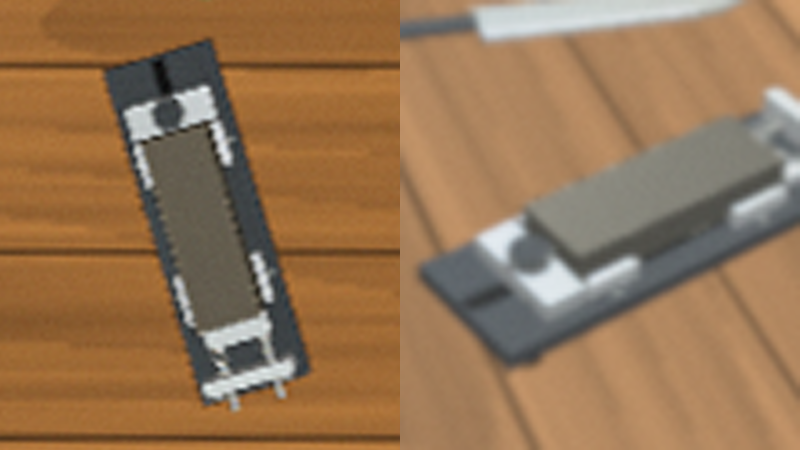

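The stone lies flat between the stop and the compressed jaw, centre at about x=3.7, y=-0.7 mm, and the arm is clear.

```bash
python3 -c 'from station import finish_job;print(finish_job())'
```

```text
the job is handed in; nothing more can be done
None
```

The bench stone is seated flat in the holder between the fixed stop and the spring jaw. I've handed the job in at about 28.5 s; no verdict was reported.

**How it went in:**
- I gripped the stone across its middle, tilted it 14° and lowered the jaw end to the pocket floor.
- I felt both cheeks to centre it (3.0 mm play found, as expected).
- I pushed the jaw back about 4 mm while the stop end was still about 37 mm above its seated height, then rocked that end down in small steps.
- I eased the stone back onto the stop, dropped the grip to 20 N and released it.

**Last checks:**
- **Position:** the top camera puts the stone's centre at about x = 3.7 mm, y = -0.7 mm in the holder. The allowed x range is -1.5 to 6.5 mm.
- **Level:** just before release, the outline of a level, seated stone lay right on the stone in the side picture. The final pictures also show it flat. I did not measure the level any more finely than that.
- **Robot clear:** the gripper is open and away from the holder, with the wrist force near zero.
- **Other things:** I did not measure whether they had shifted, but I felt no contact with any of them.

**Disagreements:**
- **Holder position:** the two cameras differed by 1–3 mm on where the holder stands. I settled that by feel.
- **Push force:** while pushing, the wrist read 20–25 N, but the jaw spring should give only about 13 N. I put the rest down to friction on the pocket floor.
- **Stone length:** the final top-view outline came out 148.6 mm long rather than 152, so the x figure is good to about 2 mm.

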